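# Unload the charging dock

## Task

The battery packs have finished charging. Switch the dock off with its red lever (push it fully over, away from the robot) before pulling any pack, then pull every pack straight up out of its sprung catch and stand the packs upright on the white tray, each one in a marked square of its own, centred and squared up with the tray. Leave the other things on the worktop where they are.

Things in the scene. Friction and masses are not known exactly. Their poses are not given: they have to be found in the camera images.
- dock: Grey charging dock, fixed: block 78 mm deep (its x) by 260 mm long (its y), 26 mm high, with five square bays in a row along y. Origin: centre of its underside; z up. On its -x side (to the robot) a plate 12 mm high, 76 x 70 mm, carries the switch block (70 x 50 mm, top 37 mm above the worktop), centred 110 mm in front of the dock's centre.
- bay0 (a point): Centre of the mouth of bay 0, level with the dock's top, 26 mm above the worktop. Bays: 38 mm square, 20 mm deep, 48 mm apart along the dock's y. A sprung catch in the bay's far (+x) wall sits in the pack's groove: the pack gives way to a straight upward pull of about 8 to 15 N within the first 5 mm and is clear of the bay after 20 mm.
- bay1 (a point): Centre of the mouth of bay 1, level with the dock's top, 26 mm above the worktop. Bays: 38 mm square, 20 mm deep, 48 mm apart along the dock's y. A sprung catch in the bay's far (+x) wall sits in the pack's groove: the pack gives way to a straight upward pull of about 8 to 15 N within the first 5 mm and is clear of the bay after 20 mm.
- bay2 (a point): Centre of the mouth of bay 2, level with the dock's top, 26 mm above the worktop. Bays: 38 mm square, 20 mm deep, 48 mm apart along the dock's y. A sprung catch in the bay's far (+x) wall sits in the pack's groove: the pack gives way to a straight upward pull of about 8 to 15 N within the first 5 mm and is clear of the bay after 20 mm.
- bay3 (a point): Centre of the mouth of bay 3, level with the dock's top, 26 mm above the worktop. Bays: 38 mm square, 20 mm deep, 48 mm apart along the dock's y. A sprung catch in the bay's far (+x) wall sits in the pack's groove: the pack gives way to a straight upward pull of about 8 to 15 N within the first 5 mm and is clear of the bay after 20 mm.
- bay4 (a point): Centre of the mouth of bay 4, level with the dock's top, 26 mm above the worktop. Bays: 38 mm square, 20 mm deep, 48 mm apart along the dock's y. A sprung catch in the bay's far (+x) wall sits in the pack's groove: the pack gives way to a straight upward pull of about 8 to 15 N within the first 5 mm and is clear of the bay after 20 mm.
- pack0_mid (a point): Battery pack 0 (may be absent): block 36 x 36 x 58 mm high, about 0.12 kg, blue, white top (z), black foot with a groove in its x faces 6 to 16 mm up. This point is its centre, 29 mm above its underside; x, y square to its sides. In the dock its top is 64 mm above the worktop: 38 mm stand out of the bay, to be taken by the x faces (y neighbours are 12 mm away).
- pack1_mid (a point): Battery pack 1 (may be absent): block 36 x 36 x 58 mm high, about 0.12 kg, blue, white top (z), black foot with a groove in its x faces 6 to 16 mm up. This point is its centre, 29 mm above its underside; x, y square to its sides. In the dock its top is 64 mm above the worktop: 38 mm stand out of the bay, to be taken by the x faces (y neighbours are 12 mm away).
- pack2_mid (a point): Battery pack 2 (may be absent): block 36 x 36 x 58 mm high, about 0.12 kg, blue, white top (z), black foot with a groove in its x faces 6 to 16 mm up. This point is its centre, 29 mm above its underside; x, y square to its sides. In the dock its top is 64 mm above the worktop: 38 mm stand out of the bay, to be taken by the x faces (y neighbours are 12 mm away).
- pack3_mid (a point): Battery pack 3 (may be absent): block 36 x 36 x 58 mm high, about 0.12 kg, blue, white top (z), black foot with a groove in its x faces 6 to 16 mm up. This point is its centre, 29 mm above its underside; x, y square to its sides. In the dock its top is 64 mm above the worktop: 38 mm stand out of the bay, to be taken by the x faces (y neighbours are 12 mm away).
- pack4_mid (a point): Battery pack 4 (may be absent): block 36 x 36 x 58 mm high, about 0.12 kg, blue, white top (z), black foot with a groove in its x faces 6 to 16 mm up. This point is its centre, 29 mm above its underside; x, y square to its sides. In the dock its top is 64 mm above the worktop: 38 mm stand out of the bay, to be taken by the x faces (y neighbours are 12 mm away).
- switch (a joint): Angle of the switch lever in rad: 0 = on (leaning to the dock's -x, to the robot), 1.0 = off (leaning to its +x), 0.5 = upright; stays where it is left, needs about 1.5 N at the ball. Hinge along the dock's y, 34 mm above the worktop, 110 mm in front (-x) of the dock's centre.
- switch_tip (a point): Centre of the red ball (diameter 26 mm) at the end of the switch lever, 50 mm from the hinge.
- tray: White tray, fixed to the worktop, 122 mm (its x) by 244 mm (its y), floor 4 mm thick, rim 9 mm high and 3 mm wide. Origin: centre of its underside; z up. It is close in front of the centrifuge (180 mm high), which is nearer than 100 mm behind its rear row.
- square0 (a point): Centre of a marked square (blue outline, 42 mm) on the tray's floor, 4 mm above the worktop; two rows of three: rows 52 mm apart along the tray's x, squares 80 mm apart along its y (0,1,2 rear row, 3,4,5 front row).
- square1 (a point): Centre of a marked square (blue outline, 42 mm) on the tray's floor, 4 mm above the worktop; two rows of three: rows 52 mm apart along the tray's x, squares 80 mm apart along its y (0,1,2 rear row, 3,4,5 front row).
- square2 (a point): Centre of a marked square (blue outline, 42 mm) on the tray's floor, 4 mm above the worktop; two rows of three: rows 52 mm apart along the tray's x, squares 80 mm apart along its y (0,1,2 rear row, 3,4,5 front row).
- square3 (a point): Centre of a marked square (blue outline, 42 mm) on the tray's floor, 4 mm above the worktop; two rows of three: rows 52 mm apart along the tray's x, squares 80 mm apart along its y (0,1,2 rear row, 3,4,5 front row).
- square4 (a point): Centre of a marked square (blue outline, 42 mm) on the tray's floor, 4 mm above the worktop; two rows of three: rows 52 mm apart along the tray's x, squares 80 mm apart along its y (0,1,2 rear row, 3,4,5 front row).
- square5 (a point): Centre of a marked square (blue outline, 42 mm) on the tray's floor, 4 mm above the worktop; two rows of three: rows 52 mm apart along the tray's x, squares 80 mm apart along its y (0,1,2 rear row, 3,4,5 front row).
- tally_counter: Bystander: hand tally counter, 55x73x23 mm, loose; leave alone.
- lens_hood: Bystander: black eyepiece hood, 42x50x71 mm, loose; leave alone.
Mind the look-alikes: they are no part of the job. What is shaped like the part that bears pack4_mid but pink is not meant.

How it is judged:
On the way:
1. the dock is switched off with every pack still in its bay (value of joint switch above 0.85 rad and z of each of pack0_mid, pack1_mid, pack2_mid, pack3_mid, pack4_mid in the frame of dock below 0.045 m), for 0.2 s.
At the end, for the whole second after the job is handed in: The switch is off (over 0.85 rad); every pack present stands on the tray's floor, upright within 0.12 rad, its centre within 10 mm of the centre of a marked square (one pack a square), its sides square with the tray within 0.2 rad, released and standing still (value of joint switch above 0.85 rad and (horizontal distance between pack0_mid and square0 below 0.01 m or horizontal distance between pack0_mid and square1 below 0.01 m or horizontal distance between pack0_mid and square2 below 0.01 m or horizontal distance between pack0_mid and square3 below 0.01 m or horizontal distance between pack0_mid and square4 below 0.01 m or horizontal distance between pack0_mid and square5 below 0.01 m) and z of pack0_mid in the frame of tray between 0.029 and 0.037 m and angle between each of pack0_mid, pack1_mid, pack2_mid, pack3_mid, pack4_mid's own z axis and vertical below 0.12 rad and (angle between the x axis of pack0_mid and the x axis of tray, either way round below 0.2 rad or angle between the x axis of pack0_mid and the y axis of tray, either way round below 0.2 rad) and (horizontal distance between pack1_mid and square0 below 0.01 m or horizontal distance between pack1_mid and square1 below 0.01 m or horizontal distance between pack1_mid and square2 below 0.01 m or horizontal distance between pack1_mid and square3 below 0.01 m or horizontal distance between pack1_mid and square4 below 0.01 m or horizontal distance between pack1_mid and square5 below 0.01 m) and z of pack1_mid in the frame of tray between 0.029 and 0.037 m and (angle between the x axis of pack1_mid and the x axis of tray, either way round below 0.2 rad or angle between the x axis of pack1_mid and the y axis of tray, either way round below 0.2 rad) and (horizontal distance between pack2_mid and square0 below 0.01 m or horizontal distance between pack2_mid and square1 below 0.01 m or horizontal distance between pack2_mid and square2 below 0.01 m or horizontal distance between pack2_mid and square3 below 0.01 m or horizontal distance between pack2_mid and square4 below 0.01 m or horizontal distance between pack2_mid and square5 below 0.01 m) and z of pack2_mid in the frame of tray between 0.029 and 0.037 m and (angle between the x axis of pack2_mid and the x axis of tray, either way round below 0.2 rad or angle between the x axis of pack2_mid and the y axis of tray, either way round below 0.2 rad) and (horizontal distance between pack3_mid and square0 below 0.01 m or horizontal distance between pack3_mid and square1 below 0.01 m or horizontal distance between pack3_mid and square2 below 0.01 m or horizontal distance between pack3_mid and square3 below 0.01 m or horizontal distance between pack3_mid and square4 below 0.01 m or horizontal distance between pack3_mid and square5 below 0.01 m) and z of pack3_mid in the frame of tray between 0.029 and 0.037 m and (angle between the x axis of pack3_mid and the x axis of tray, either way round below 0.2 rad or angle between the x axis of pack3_mid and the y axis of tray, either way round below 0.2 rad) and (horizontal distance between pack4_mid and square0 below 0.01 m or horizontal distance between pack4_mid and square1 below 0.01 m or horizontal distance between pack4_mid and square2 below 0.01 m or horizontal distance between pack4_mid and square3 below 0.01 m or horizontal distance between pack4_mid and square4 below 0.01 m or horizontal distance between pack4_mid and square5 below 0.01 m) and z of pack4_mid in the frame of tray between 0.029 and 0.037 m and (angle between the x axis of pack4_mid and the x axis of tray, either way round below 0.2 rad or angle between the x axis of pack4_mid and the y axis of tray, either way round below 0.2 rad)); the robot touches nothing.
It fails at once if a pack is pulled while the dock is still switched on (value of joint switch below 0.6 rad and z of any of pack0_mid, pack1_mid, pack2_mid, pack3_mid, pack4_mid in the frame of dock above 0.048 m).
It fails at once if a bystander is knocked about (moved more than 30 mm) (distance of any of tally_counter, lens_hood from where it was at the start of the episode above 0.03 m).
Of pack0, pack1, pack2, pack3, pack4 only 3 to 5 are there at a start; the rules pass over those that are not, and their reading is None.
At some moment in a run one of pack0, pack1, pack2, pack3, pack4 may be knocked a few centimetres aside while the robot is not near it.
Once in a run the grip may slacken for a moment while it holds something.
It also fails if it takes over 210 s, if anything falls off the work surface, if the arm or the gripper's body presses on something with over 40 N, if the wrist force passes 120 N, or if a joint passes its speed limit or range.

## Robot

A 7-joint arm with a two-finger parallel gripper is mounted at the origin on a cart in front of the work surface, level with it; the furniture and walls round the work are solid. World frame = base frame: x ahead of the robot, y to its left, z up, the work surface at z = 0. Lengths are in m, angles in rad, forces in N, time in s.
With the tool pointing down it reaches from about 0.425 to 0.875 m from the base axis. Payload 4.7 kg.
Tool frame: the origin (TCP) lies between the finger pads; the fingertips stand 14 mm ahead of it and the grasp point (between the pads) lies 5 mm behind it; z points along the fingers, y is the line along which they close (so a half turn about z gives the same grasp; the last joint's range is limited). The gripper opens to 87 mm and grips with 3 to 60 N. Pads are 19 mm wide; open, the fingers measure 117 mm over their backs; the gripper's body (75 mm by 190 mm) begins 51 mm behind the grasp point.
Start: joints at [-1.284, 0.321, -0.07, 1.45, 0.023, 1.371, -0.057], TCP at [0.175, 0.626, 0.237] pointing down, gripper open.
Joint ranges: [-2.86, 2.86], [-0.3, 2.09], [-1.38, 1.24], [0.06, 2.45], [-1.56, 4.7], [0.09, 2.05], [-2.69, 2.69]. Speed limits (rad/s): [2.57, 2.57, 3.14, 3.14, 3.14, 3.14, 3.14].

## Interface

Orientations are given as a rotation vector (axis times angle).
In Python, from bench import ctrl gives the robot as it stands.
- The arm moves only by the shell command python3 -m inch 'ROWS' [OPENING] [FORCE]. ROWS is JSON, a list of rows, each a list of 6 numbers: the shift along the world's x, y, z in mm, then the turn, a rotation vector about the world's x, y, z in degrees. In form: [[tx, ty, tz, rx, ry, rz], ...]. A call has 1 to 20 rows; each row is the pose to reach, as a shift and turn from the pose commanded when the call began; what a row does not reach only later rows make up. A row lasts 1/8 s, in which the tool goes at most 62.5 mm and 10.7 degrees, less where a joint would pass 70% of its speed; a pose out of reach is approached as far as the arm can. A call with a gripper value outside its range is refused whole. OPENING is the finger opening in mm, from 0 to 87, set as the call begins (- or left out, the last holds). The fingers move at their own pace and stop on an object; FORCE is the grip in N (left out, the last holds). Time passes only in rows, so rows that repeat a pose let the fingers close. It gives the time, the measured TCP pose, the force, the opening and the grip force at its end, in the units of the state.
- ctrl.get_state(): the state, without advancing time (a new reading comes with each control period).
- ctrl.get_image(name): name is "scene" or "top"; returns (picture, depth): 400x640x3 uint8, red, green, blue; 400x640 float32, m along the optical axis (not along the pixel's ray), 0 where there is no reading.
- ctrl.camera_params(name): a dict with "mtx" (3x3 intrinsics, pixels), "dist_coeffs" ([k1, k2, p1, p2, k3] as OpenCV has them; the pictures are not rectified), "T" (4x4, takes a point from camera to world coordinates). Camera axes: x right, y down, z forward; pixel columns grow to the right and rows downward; lengths in m; the calibration is good to about 2 mm. A picture is of the moment at which its call begins. camera_params takes no time and is no camera call.
- ctrl.close_job(): hands the job in; it is judged then, once.
The state is a dict: "time": time; "joint_positions": joint angles; "qd": joint speeds; "joint_torque": joint torques, N m; "position": TCP position; "tool_rot": TCP orientation; "ft_force": force on the tool from outside, world axes, zero at the start; "torque": the same for the moment, N m; "grip_width": opening from 0.0 (shut) to 1.0 (fully open); "grip_force": force on a finger pad.
Only numpy, scipy, OpenCV 4.12 (cv2) and the standard library are available. Lean on these libraries where they do the work, as an engineer would, in place of code of your own. Each camera call takes 0.05 s, during which the arm holds its last target. There are 200 camera calls.

## Working session

There is one attempt and no reset: what is moved stays moved. The work goes in short steps, Python scripts to look and compute and a shell command to move; the robot and the scene stay as the last step left them, time stands still between calls to the robot, and variables do not carry over. Pictures are saved under pics/ and viewed, at most 14 in all, crops included, and the job is handed in when it is done.

```bash
mkdir -p pics; cat > h.py <<'E'
import numpy as np, cv2
from bench import ctrl
def grab(n):
    im,d=ctrl.get_image(n); return im,d,ctrl.camera_params(n)
def plane(p,uv,z):
    uv=np.asarray(uv,float).reshape(-1,1,2)
    n=cv2.undistortPoints(uv,np.array(p["mtx"]),np.array(p["dist_coeffs"])).reshape(-1,2)
    T=np.array(p["T"]); r=np.c_[n,np.ones(len(n))]@T[:3,:3].T; o=T[:3,3]
    return o+r*((z-o[2])/r[:,2])[:,None]
def world(p,d):
    h,w=d.shape; g=np.stack(np.meshgrid(np.arange(w),np.arange(h)),-1).reshape(-1,1,2).astype(float)
    n=cv2.undistortPoints(g,np.array(p["mtx"]),np.array(p["dist_coeffs"])).reshape(-1,2)
    T=np.array(p["T"]); c=np.c_[n,np.ones(len(n))]*d.reshape(-1,1)
    return (c@T[:3,:3].T+T[:3,3]).reshape(h,w,3)
E
python3 - <<'E'
from h import *
for n in("top","scene"):
    im,d,p=grab(n); cv2.imwrite(f"pics/{n}0.png",im[:,:,::-1]); np.savez(f"{n}0.npz",im=im,d=d); print(n,np.round(p["T"],3).tolist(),p["mtx"])
s=ctrl.get_state();print(s)
E
```

```text
top [[-0.004, -0.985, 0.17, 0.331], [-1.0, 0.004, -0.001, 0.164], [0.0, -0.17, -0.985, 1.222], [0.0, 0.0, 0.0, 1.0]] [[452.49447306   0.         320.16569359]
 [  0.         452.49447306 198.09561348]
 [  0.           0.           1.        ]]
scene [[0.847, -0.223, 0.482, -0.074], [-0.531, -0.36, 0.767, -0.818], [0.002, -0.906, -0.423, 0.611], [0.0, 0.0, 0.0, 1.0]] [[519.01275647   0.         315.7838315 ]
 [  0.         519.01275647 196.2588785 ]
 [  0.           0.           1.        ]]
{'time': 0.1, 'joint_positions': array([-1.28389901,  0.32172367, -0.07007299,  1.45156304,  0.02262334,
        1.37080001, -0.05693533]), 'qd': array([-1.22934957e-03, -1.39017364e-03, -5.77561159e-04, -2.15097573e-03,
        7.50510045e-05, -2.22521112e-03,  4.92524210e-04]), 'joint_torque': array([ 2.51465127e-05, -4.92572594e+01, -4.05837838e-01, -3.13399637e+01,
       -6.41765655e-02,  3.95928172e-02,  8.24901099e-05]), 'position': array([0.17505939, 0.62548841, 0.23558211]), 'tool_rot': array([-4.27187547e-01, -3.11229894e+00,  2.67664365e-03]), 'ft_force': array([0.22584696, 0.38037045, 0.06522866]), 'torque': array([0.0469344 , 0.01259021, 0.04599953]), 'grip_force': 0.0, 'grip_width': 1.0015221571507211}
```

View pics/top0.png

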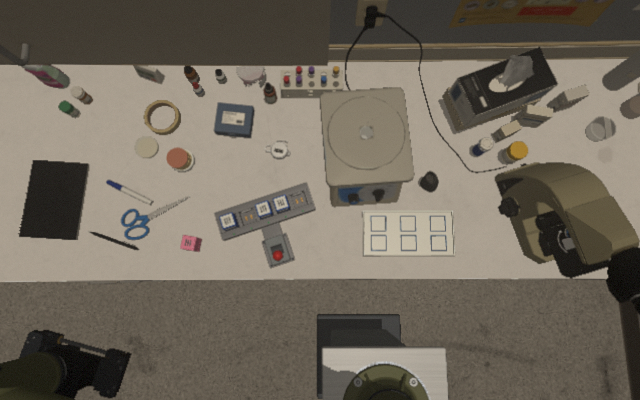

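View pics/scene0.png

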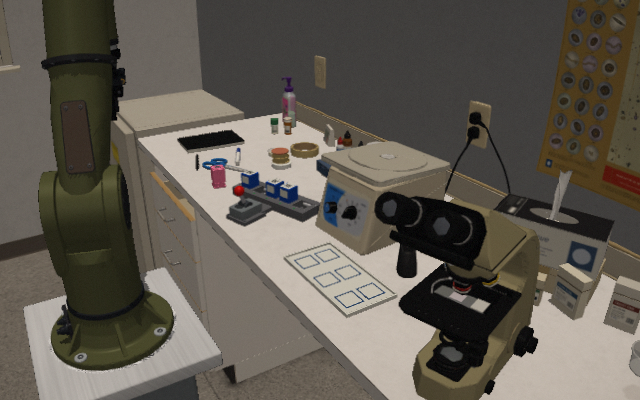

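```bash
python3 - <<'E'
from h import *
f=np.load("top0.npz");im,d=f["im"],f["d"];p=ctrl.camera_params("top");W=world(p,d)
hsv=cv2.cvtColor(im,cv2.COLOR_RGB2HSV)
sub=im[170:280,170:330];
s2=im[190:275,350:470]
cv2.imwrite("pics/crop.png",np.hstack([cv2.resize(sub,(436,300),interpolation=2),cv2.resize(s2,(360,300),interpolation=2)])[:,:,::-1])
# tray: bright area; dock: grey; heights
z=W[...,2]
def rect(mask,name,zz):
    cs,_=cv2.findContours(mask.astype(np.uint8),cv2.RETR_EXTERNAL,cv2.CHAIN_APPROX_NONE)
    for c in cs:
        if len(c)<8 or cv2.contourArea(c)<12: continue
        q=plane(p,c.reshape(-1,2),zz)[:,:2]
        r=cv2.minAreaRect((q*1000).astype(np.float32)); print(name,np.round(cv2.boundingRect(c)),np.round(r[0],1),np.round(r[1],1),round(r[2],1))
roi=np.zeros(z.shape,bool);roi[175:270,205:325]=1
rect(roi&(z>0.056)&(z<0.075),"packtop",.064)
rect(roi&(z>0.019),"dock",.026)
roi[:]=0;roi[205:265,355:460]=1
rect(roi&(hsv[...,1]>70)&(hsv[...,0]>95)&(hsv[...,0]<130),"squares",.004)
rect(roi&(im.min(2)>150),"traywhite",.009)
roi[:]=0;roi[240:270,265:300]=1
m=roi&(hsv[...,1]>150)&((hsv[...,0]<8)|(hsv[...,0]>172)); print("ball",W[m].mean(0),W[m].max(0),W[m].min(0),np.argwhere(m).mean(0))
print("tray z",W[225,390],"bench",W[262,350], "counter",W[150,279],"hood",W[181,428],"centrifuge",W[190,350:400:10])
E
```

```text
packtop [219 213  18  17] [473.2 402. ] [37.2 38.8] 16.7
packtop [255 201  17  17] [503.8 310.2] [36.6 36. ] 18.6
packtop [273 195  17  17] [518.9 265. ] [36.7 35.2] 18.6
dock [265 235  26  31] [400.1 276.1] [70.6 51. ] 18.3
dock [214 183 102  58] [503.3 311.6] [ 78.4 261.4] 18.4
traywhite [363 210  90  45] [448.2 -70.7] [236.3 118.3] 89.8
ball [0.38418131 0.27075    0.0897718 ] [0.39420263 0.28555561 0.09678191] [0.37410916 0.26040184 0.04446973] [254.95714286 277.05714286]
tray z [ 0.46711254 -0.02519365  0.00507256] bench [ 0.36885357  0.08383832 -0.00215339] counter [0.67169663 0.27479838 0.02635604] hood [ 0.58176714 -0.12577404  0.03420334] centrifuge [[ 0.54375311  0.08834079  0.10993346]
 [ 0.54473561  0.06281611  0.10419583]
 [ 0.5452056   0.03734677  0.10113657]
 [ 0.54502012  0.0122183   0.10151017]
 [ 0.54728576 -0.01490961  0.08901104]]
```

View pics/crop.png

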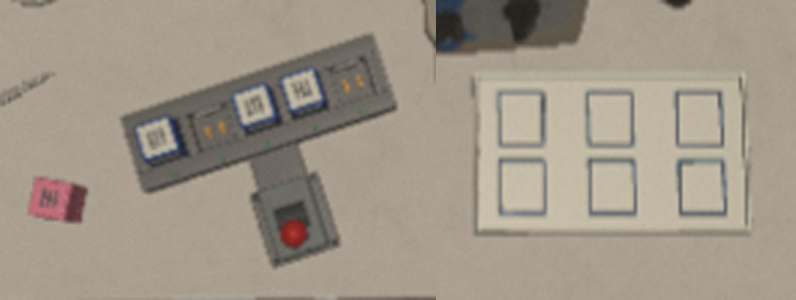

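The pink block at (190,243) is the decoy. The packs are the three blue-sided ones with white tops, standing in bays at (229,220), (264,209) and (281,202). The crop confirms this. Bays at (247,215) and (299,198) are empty, and the red lever ball is at (277,255) on the robot side, so it is on. First step is to go behind the lever with the fingers shut.

```bash
python3 -m inch '[[20,-45,0,0,0,8.5],[42,-92,0,0,0,17],[62,-138,0,0,0,25.5],[84,-184,0,0,0,34],[105,-230,0,0,0,34],[125,-276,0,0,0,34],[146,-322,0,0,0,34],[167,-369,0,0,0,34],[167,-369,0,0,0,34],[167,-369,-40,0,0,34],[167,-369,-80,0,0,34],[167,-369,-120,0,0,34],[167,-369,-157,0,0,34],[167,-369,-157,0,0,34],[167,-369,-157,0,0,34]]' 0
```

```text
time: 1.98
position: [0.3426, 0.258, 0.0807]
tool_rot: [-0.502, 3.1, 0.001]
ft_force: [0.2, 0.4, 0.2]
grip_width: 0.005
grip_force: 0.0
```

```bash
python3 -m inch '[[9,3,0,0,0,0],[19,6,0,0,0,0],[25,8,0,0,0,0],[31,10,0,0,0,0],[37,12,0,0,0,0],[43,14,0,0,0,0],[49,16,0,0,0,0],[54,18,0,0,0,0],[57,19,0,0,0,0],[60,20,0,0,0,0],[60,20,0,0,0,0]]'
python3 - <<'E'
from h import *
im,d,p=grab("scene"); cv2.imwrite("pics/s1.png",cv2.resize(im[130:260,170:350],(720,520))[:,:,::-1])
E
```

```text
time: 3.35
position: [0.4016, 0.2766, 0.0791]
tool_rot: [0.501, -3.1, 0.001]
ft_force: [-1.7, -2.2, -1.0]
grip_width: 0.006
grip_force: 1.4
```

View pics/s1.png

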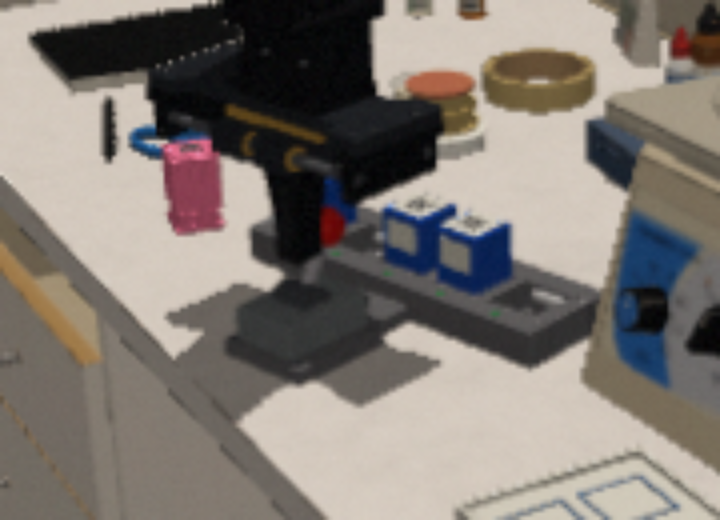

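The fingers are behind the red ball at (330,225) and pushing it. I'll push on until the force shows the end stop.

```bash
python3 -m inch '[[2,1,0,0,0,0],[4,1,0,0,0,0],[6,2,0,0,0,0],[8,3,0,0,0,0],[8,3,0,0,0,0]]'
```

```text
time: 4.03
position: [0.4023, 0.277, 0.0786]
tool_rot: [0.5, -3.084, 0.009]
ft_force: [-21.8, -9.7, 16.9]
grip_width: 0.004
grip_force: 12.2
```

```bash
python3 -m inch '[[-15,-5,0,0,0,0],[-30,-10,0,0,0,0],[-30,-10,50,0,0,0],[-30,-10,100,0,0,-10],[-30,-10,120,0,0,-20],[-60,40,120,0,0,-30],[-90,90,120,0,0,-40],[-120,130,120,0,0,-50],[-120,170,120,0,0,-60],[-120,200,120,0,0,-70],[-120,220,120,0,0,-80],[-120,220,120,0,0,-90],[-120,220,120,0,0,-90]]' 70
cat > look.py <<'E'
import sys
from h import *
im,d,p=grab("top");W=world(p,d);z=W[...,2];hsv=cv2.cvtColor(im,cv2.COLOR_RGB2HSV)
sat=(hsv[...,1]>150)&((hsv[...,0]<8)|(hsv[...,0]>172)); roi=np.zeros(z.shape,bool);roi[180:275,205:330]=1
m=roi&sat
if m.sum(): print("ball dock-x",((W[m]-[.5034,.311,0])@[.949,.316,0]).mean(),W[m].mean(0),m.sum())
roi[:]=0;roi[170:270,170:465]=1
for lo,hi,n in((.05,.08,"top"),):
    cs,_=cv2.findContours((roi&(z>lo)&(z<hi)).astype(np.uint8),0,1)
    for c in cs:
        if not 100<cv2.contourArea(c)<700: continue
        q=plane(p,c.reshape(-1,2),.0635)[:,:2]; r=cv2.minAreaRect((q*1000).astype(np.float32))
        print(n,cv2.boundingRect(c),np.round(r[0],1),np.round(r[1],1),round(r[2],1))
s=ctrl.get_state();print(s["position"],s["tool_rot"],s["joint_positions"].round(2))
if len(sys.argv)>1: cv2.imwrite(sys.argv[1],cv2.resize(im[170:275,170:470],(800,280))[:,:,::-1])
E
python3 look.py pics/l1.png
```

```text
time: 5.65
position: [0.2902, 0.5004, 0.1999]
tool_rot: [1.835, 2.549, 0.003]
ft_force: [-0.5, 0.3, 0.7]
grip_width: 0.804
grip_force: 0.0
ball dock-x -0.08473608016907883 [0.42328222 0.28345473 0.08766059] 64
top (180, 235, 17, 16) [417.8 499.5] [38.  35.6] 80.2
top (219, 213, 18, 17) [472.8 401.3] [38.4 40. ] 16.0
top (255, 201, 18, 17) [503.5 310.1] [37.6 35.8] 19.0
top (273, 195, 17, 17) [518.6 264.9] [37.5 35.2] 18.6
[0.29023547 0.50011081 0.19990612] [1.83395520e+00 2.55047570e+00 2.12707166e-03] [-1.11  0.19  0.02  1.69 -0.    1.26 -0.76]
```

View pics/l1.png

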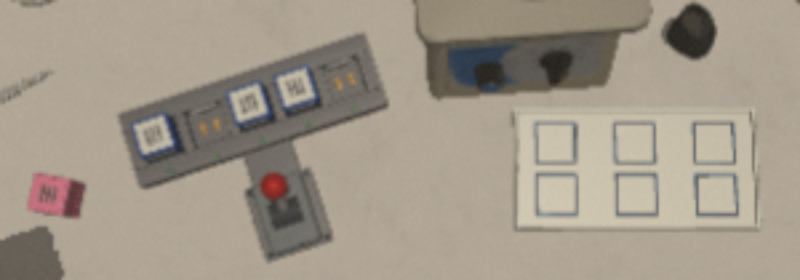

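The lever is off: the ball is at dock x −85 mm, on the far side in the image at (273,185). Next is the right-hand pack at (281,202).

```bash
python3 -m inch '[[40,-41,0,0,0,0],[80,-83,0,0,0,0],[120,-124,0,0,0,0],[160,-166,0,0,0,0],[195,-202,0,0,0,0],[228,-236,0,0,0,0],[228,-236,-30,0,0,0],[228,-236,-70,0,0,0],[228,-236,-110,0,0,0],[228,-236,-135,0,0,0],[228,-236,-152,0,0,0],[228,-236,-152,0,0,0],[228,-236,-152,0,0,0]]' 70
python3 look.py | tail -1
```

```text
time: 7.32
position: [0.5191, 0.2644, 0.0489]
tool_rot: [1.837, 2.547, 0.003]
ft_force: [0.4, -0.7, -0.0]
grip_width: 0.804
grip_force: 0.0
[0.51918036 0.26450629 0.04904695] [1.83719084 2.54710108 0.00393108] [-0.72  0.34  0.24  1.83 -0.1   0.97 -0.12]
```

```bash
python3 -m inch '[[0,0,0,0,0,0],[0,0,0,0,0,0],[0,0,0,0,0,0],[0,0,0,0,0,0],[0,0,0,0,0,0],[0,0,0,0,0,0]]' 20 45 && python3 -m inch '[[0,0,2,0,0,0],[0,0,4,0,0,0],[0,0,6,0,0,0],[0,0,9,0,0,0],[0,0,14,0,0,0],[0,0,20,0,0,0],[0,0,30,0,0,0],[0,0,45,0,0,0],[0,0,70,0,0,0],[0,0,100,0,0,0],[0,0,130,0,0,0],[0,0,130,0,0,0]]'; python3 look.py
```

```text
time: 8.12
position: [0.519, 0.2644, 0.0479]
tool_rot: [1.838, 2.547, 0.003]
ft_force: [3.1, -0.0, -0.7]
grip_width: 0.404
grip_force: 45.0
time: 9.62
position: [0.5194, 0.2647, 0.1809]
tool_rot: [1.837, 2.546, 0.008]
ft_force: [0.7, 0.3, -1.9]
grip_width: 0.415
grip_force: 45.0
top (180, 235, 17, 16) [417.9 500. ] [36.9 35.6] 79.9
top (219, 213, 19, 17) [473.  401.7] [39.2 39.3] 19.7
[0.51834513 0.26414153 0.17889008] [1.83801832 2.54719497 0.00290771] [-0.74  0.21  0.25  1.71 -0.06  1.22 -0.15]
```

```bash
python3 - <<'E'
from h import *
f=np.load("top0.npz");im=f["im"];p=ctrl.camera_params("top")
k=4;x0,y0=358,206;g=cv2.resize(im[y0:262,x0:460],None,fx=k,fy=k,interpolation=cv2.INTER_CUBIC)
r=g[...,0].astype(int); m=(cv2.GaussianBlur(g[...,0],(0,0),20).astype(int)-r>18).astype(np.uint8)
cs,h=cv2.findContours(m,cv2.RETR_CCOMP,1)
for c,hh in zip(cs,h[0]):
    if hh[3]>=0 and 1500<cv2.contourArea(c)<12000:
        q=(c.reshape(-1,2)+.5)/k-.5+[x0,y0]; r=cv2.minAreaRect((plane(p,q,.004)[:,:2]*1000).astype(np.float32)); print(np.round(r[0],1),np.round(r[1],1),round(r[2],1))
E
```

```text
[ 419.8 -152.9] [36.9 36.7] 89.9
[420.  -72.9] [38.  36.8] 89.8
[420.2   7.2] [38.1 36.8] 89.8
[ 471.2 -152.9] [37.4 38. ] 89.8
[471.5 -72.9] [37.9 38. ] 89.8
[472.5   7.3] [36.  38.1] 89.8
```

Pack held. Square centres measured at about x 472/420 and y 7/−73/−153 mm. I'll go to the rear right one.

```bash
python3 -m inch '[[-30,-30,0,0,0,0],[-60,-70,0,0,0,9],[-75,-115,0,0,0,18],[-75,-160,0,0,0,27],[-75,-205,0,0,0,36],[-75,-250,0,0,0,45],[-75,-295,0,0,0,54],[-70,-340,0,0,0,63],[-60,-380,0,0,0,71.5],[-47,-417,0,0,0,71.5],[-47,-417,0,0,0,71.5],[-47,-417,-40,0,0,71.5],[-47,-417,-80,0,0,71.5],[-47,-417,-100,0,0,71.5],[-47,-417,-100,0,0,71.5],[-47,-417,-100,0,0,71.5]]'
python3 - <<'E'
from h import *
im,d,p=grab("scene"); cv2.imwrite("pics/s2.png",cv2.resize(im[180:330,250:450],(800,600))[:,:,::-1])
E
```

```text
time: 11.68
position: [0.4714, -0.1526, 0.078]
tool_rot: [0.003, 3.141, 0.0]
ft_force: [0.6, -0.2, -2.1]
grip_width: 0.407
grip_force: 45.0
```

View pics/s2.png

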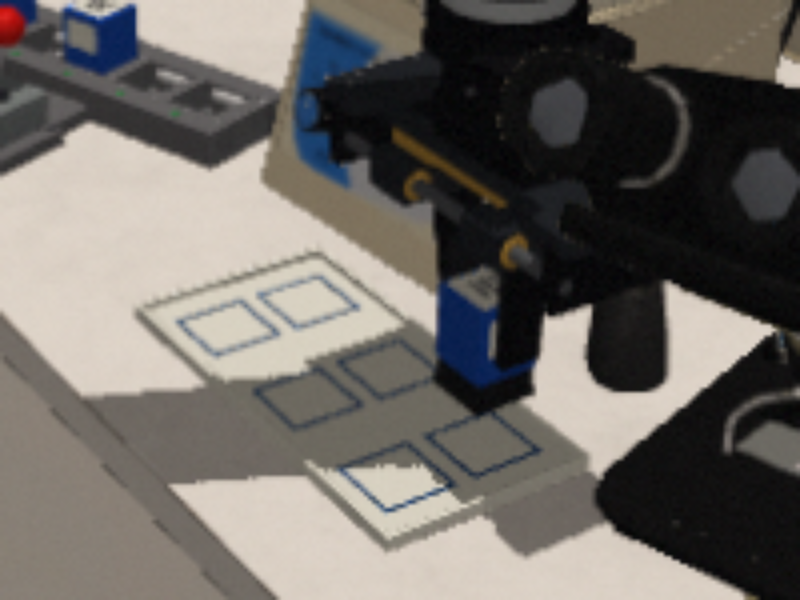

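The pack hangs upright over the rear right square. I'll check clearance to the microscope before lowering.

```bash
python3 - <<'E'
from h import *
f=np.load("top0.npz");W=world(ctrl.camera_params("top"),f["d"])
for lo in(.05,.1,.15,.2):
    m=(W[...,2]>lo)&(W[...,2]<lo+.05)&(W[...,1]<-.19)&(W[...,0]<.53)&(W[...,0]>.36); print(lo,m.sum(),W[m][:,1].max() if m.any() else None, W[m][np.argmax(W[m][:,1])] if m.any() else None)
E
python3 -m inch '[[0,0,-10,0,0,0],[0,0,-20,0,0,0],[0,0,-25,0,0,0],[0,0,-29,0,0,0],[0,0,-31,0,0,0],[0,0,-31,0,0,0]]'
```

```text
0.05 1131 -0.2998579923748266 [ 0.50873994 -0.29985799  0.06423439]
0.1 354 -0.3306783604568464 [ 0.52840302 -0.33067836  0.11412168]
0.15 1504 -0.3299643402614373 [ 0.52934223 -0.32996434  0.19927423]
0.2 449 -0.330551874533376 [ 0.52999799 -0.33055187  0.20769316]
time: 12.48
position: [0.4712, -0.1531, 0.0465]
tool_rot: [-0.004, -3.142, -0.0]
ft_force: [0.7, 0.4, -1.8]
grip_width: 0.411
grip_force: 45.0
```

```bash
python3 -m inch '[[0,0,-1,0,0,0],[0,0,-2,0,0,0],[0,0,-2,0,0,0]]'
```

```text
time: 12.85
position: [0.4715, -0.1531, 0.0458]
tool_rot: [0.003, 3.141, 0.001]
ft_force: [-4.2, 2.1, 9.1]
grip_width: 0.415
grip_force: 45.0
```

```bash
python3 -m inch '[[0,0,0,0,0,0],[0,0,0,0,0,0],[0,0,0,0,0,0],[0,0,0,0,0,0]]' 58 && python3 -m inch '[[0,0,30,0,0,0],[0,0,70,0,0,0],[0,0,110,0,0,0],[0,0,135,0,0,0],[-15,40,135,0,0,-8],[-25,85,135,0,0,-17],[-30,130,135,0,0,-26],[-30,175,135,0,0,-35],[-30,220,135,0,0,-44],[-30,265,135,0,0,-53],[-30,310,135,0,0,-62],[-15,355,135,0,0,-71.5],[-2,400,135,0,0,-71.5],[15,430,135,0,0,-71.5],[15,430,135,0,0,-71.5]]' 70; python3 look.py
```

```text
time: 13.35
position: [0.4711, -0.153, 0.0445]
tool_rot: [-0.004, -3.141, -0.0]
ft_force: [0.4, -0.2, 0.5]
grip_width: 0.655
grip_force: 0.0
time: 15.22
position: [0.4861, 0.2795, 0.1789]
tool_rot: [-1.834, -2.551, 0.001]
ft_force: [0.1, -0.1, -0.2]
grip_width: 0.805
grip_force: 0.0
top (180, 235, 17, 16) [417.9 500.2] [36.6 35.6] 80.2
top (434, 215, 16, 14) [ 469.2 -148.9] [39.  33.6] 89.8
top (219, 213, 18, 17) [472.5 401.5] [38.7 39.5] 16.0
[0.48597685 0.27735245 0.17888055] [ 1.83662210e+00  2.54866592e+00 -2.48318142e-03] [-0.77  0.17  0.23  1.76 -0.04  1.22 -0.21]
```

```bash
python3 -m inch '[[18,33,0,0,0,0],[18,33,-40,0,0,0],[18,33,-80,0,0,0],[18,33,-110,0,0,0],[18,33,-130,0,0,0],[18,33,-130,0,0,0],[18,33,-130,0,0,0]]' 70
```

```text
time: 16.15
position: [0.5051, 0.3102, 0.051]
tool_rot: [1.838, 2.546, 0.003]
ft_force: [0.5, 0.2, 0.1]
grip_width: 0.805
grip_force: 0.0
```

```bash
python3 -m inch '[[0,0,0,0,0,0],[0,0,0,0,0,0],[0,0,0,0,0,0],[0,0,0,0,0,0],[0,0,0,0,0,0],[0,0,0,0,0,0]]' 20 45 && python3 -m inch '[[0,0,2,0,0,0],[0,0,4,0,0,0],[0,0,6,0,0,0],[0,0,9,0,0,0],[0,0,14,0,0,0],[0,0,20,0,0,0],[0,0,30,0,0,0],[0,0,45,0,0,0],[0,0,70,0,0,0],[0,0,100,0,0,0],[0,0,130,0,0,0],[0,0,130,0,0,0]]'; python3 look.py
```

```text
time: 16.9
position: [0.5043, 0.3101, 0.0497]
tool_rot: [1.838, 2.547, 0.001]
ft_force: [1.0, 0.5, 1.5]
grip_width: 0.407
grip_force: 45.0
time: 18.4
position: [0.5059, 0.311, 0.1836]
tool_rot: [1.837, 2.546, 0.01]
ft_force: [-0.2, 0.7, -2.0]
grip_width: 0.408
grip_force: 45.0
top (180, 235, 17, 16) [417.8 499.7] [37.5 35.6] 80.2
top (435, 215, 15, 14) [ 469.2 -149.7] [37.3 33.6] 89.8
[0.50477796 0.31038439 0.18142444] [1.83786608 2.5468411  0.00487473] [-0.79  0.23  0.22  1.68 -0.05  1.23 -0.23]
```

```bash
python3 - <<'E'
from h import *
im,d,p=grab("top"); cv2.imwrite("pics/t3.png",cv2.resize(im[170:275,170:470],(800,280))[:,:,::-1])
E
python3 -m inch '[[-30,-40,0,0,0,0],[-60,-80,0,0,0,9],[-65,-125,0,0,0,18],[-65,-170,0,0,0,27],[-65,-215,0,0,0,36],[-65,-260,0,0,0,45],[-60,-300,0,0,0,54],[-55,-340,0,0,0,63],[-33,-383,0,0,0,71.5],[-33,-383,0,0,0,71.5],[-33,-383,-40,0,0,71.5],[-33,-383,-80,0,0,71.5],[-33,-383,-100,0,0,71.5],[-33,-383,-118,0,0,71.5],[-33,-383,-126,0,0,71.5],[-33,-383,-126,0,0,71.5]]'
```

```text
time: 20.5
position: [0.4703, -0.0725, 0.0529]
tool_rot: [-0.003, -3.14, -0.0]
ft_force: [0.6, 0.7, -0.0]
grip_width: 0.408
grip_force: 45.0
```

View pics/t3.png

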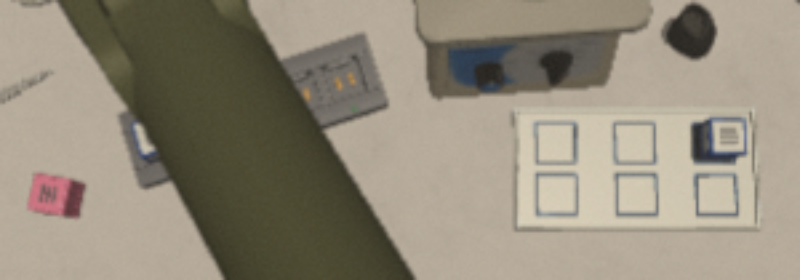

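The missing pack was only hidden by the arm. The weight reading has gone to 0, so I'll check whether the pack is still held.

```bash
python3 - <<'E'
from h import *
im,d,p=grab("scene"); cv2.imwrite("pics/s3.png",cv2.resize(im[180:330,250:450],(800,600))[:,:,::-1]);print(ctrl.get_state()["ft_force"],ctrl.get_state()["grip_width"])
E
```

```text
[ 0.75771174 -0.51692136 -1.31193626] 0.41092634143188783
```

View pics/s3.png

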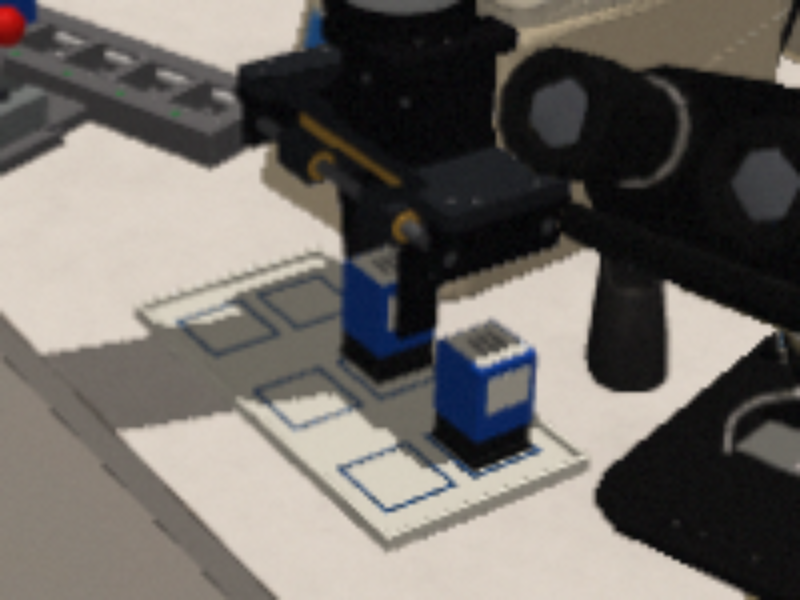

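Still held, and pack one stands inside its square at (487,400 in the crop). Lowering now.

```bash
python3 -m inch '[[0,-1,-2,0,0,0],[0,-1,-4,0,0,0],[0,-1,-5,0,0,0],[0,-1,-6,0,0,0],[0,-1,-6,0,0,0]]'
```

```text
time: 21.18
position: [0.4712, -0.074, 0.0477]
tool_rot: [0.004, 3.141, 0.0]
ft_force: [-0.1, 0.3, -0.2]
grip_width: 0.41
grip_force: 45.0
```

```bash
python3 -m inch '[[0,0,-1,0,0,0],[0,0,-1,0,0,0],[0,0,-1,0,0,0]]'
```

```text
time: 21.55
position: [0.4713, -0.074, 0.0476]
tool_rot: [-0.004, -3.141, -0.001]
ft_force: [-3.2, -0.0, 9.5]
grip_width: 0.411
grip_force: 45.0
```

```bash
python3 -m inch '[[0,0,0,0,0,0],[0,0,0,0,0,0],[0,0,0,0,0,0],[0,0,0,0,0,0]]' 58 && python3 -m inch '[[0,0,30,0,0,0],[0,0,70,0,0,0],[0,0,110,0,0,0],[0,0,135,0,0,0],[-20,40,135,0,0,-8],[-30,85,135,0,0,-17],[-30,130,135,0,0,-26],[-30,175,135,0,0,-35],[-30,220,135,0,0,-44],[-30,265,135,0,0,-53],[-30,310,135,0,0,-62],[-20,355,135,0,0,-71.5],[-10,400,135,0,0,-71.5],[-10,430,135,0,0,-71.5],[-10,430,135,0,0,-71.5]]' 70; python3 look.py
```

```text
time: 22.05
position: [0.4711, -0.0741, 0.0465]
tool_rot: [-0.004, -3.142, 0.0]
ft_force: [0.5, -1.0, 0.4]
grip_width: 0.658
grip_force: 0.0
time: 23.92
position: [0.46, 0.3588, 0.1808]
tool_rot: [-1.832, -2.551, 0.001]
ft_force: [-0.6, -0.6, 1.1]
grip_width: 0.808
grip_force: 0.0
ball dock-x -0.08504157472218947 [0.42295445 0.2834723  0.08726191] 66
top (180, 236, 15, 15) [416.3 500.6] [36.3 32.3] 80.2
top (435, 215, 15, 14) [ 469.2 -149.7] [37.4 33.6] 89.8
top (404, 215, 15, 14) [469.5 -70.7] [36.3 33.6] 89.8
[0.46065064 0.35657179 0.18092638] [ 1.83574827e+00  2.54927807e+00 -2.01697192e-03] [-0.86  0.21  0.17  1.7  -0.04  1.23 -0.35]
```

```bash
python3 - <<'E'
from h import *
im,d,p=grab("scene"); cv2.imwrite("pics/s4.png",cv2.resize(im[130:320,180:420],(760,600))[:,:,::-1])
E
```

```text
(no output)
```

View pics/s4.png

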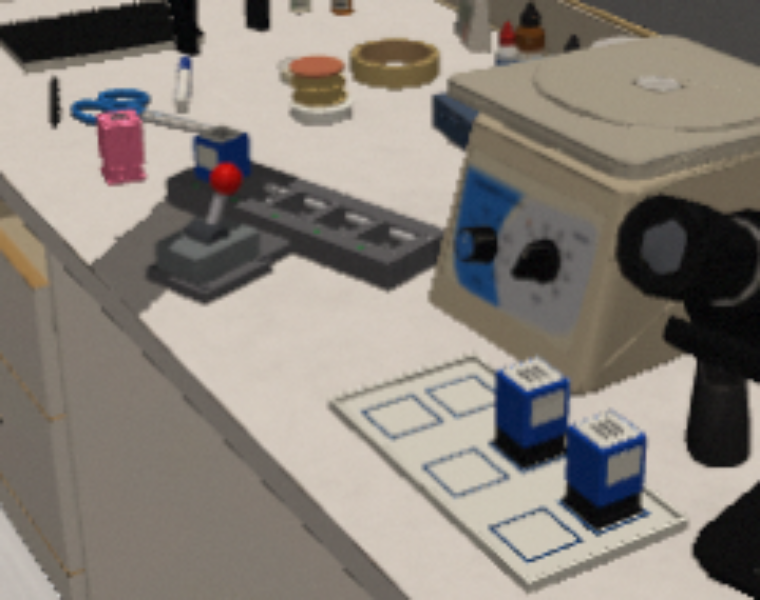

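The last pack is seated in its bay at (222,150). Two packs stand on the tray at (532,410) and (605,465), and the lever is off.

```bash
python3 -m inch '[[12,45,0,0,0,0],[12,45,-40,0,0,0],[12,45,-80,0,0,0],[12,45,-115,0,0,0],[12,45,-132,0,0,0],[12,45,-132,0,0,0],[12,45,-132,0,0,0]]' 70
```

```text
time: 24.9
position: [0.4743, 0.4014, 0.0514]
tool_rot: [1.839, 2.547, 0.004]
ft_force: [-0.0, 0.3, -0.2]
grip_width: 0.807
grip_force: 0.0
```

```bash
python3 -m inch '[[0,0,0,0,0,0],[0,0,0,0,0,0],[0,0,0,0,0,0],[0,0,0,0,0,0],[0,0,0,0,0,0],[0,0,0,0,0,0]]' 20 45 && python3 -m inch '[[0,0,2,0,0,0],[0,0,4,0,0,0],[0,0,6,0,0,0],[0,0,9,0,0,0],[0,0,14,0,0,0],[0,0,20,0,0,0],[0,0,30,0,0,0],[0,0,45,0,0,0],[0,0,70,0,0,0],[0,0,100,0,0,0],[0,0,130,0,0,0],[0,0,130,0,0,0]]'; python3 look.py
```

```text
time: 25.65
position: [0.4733, 0.4011, 0.0497]
tool_rot: [1.838, 2.547, 0.001]
ft_force: [0.8, 0.2, 0.4]
grip_width: 0.408
grip_force: 45.0
time: 27.15
position: [0.4745, 0.4024, 0.1839]
tool_rot: [1.838, 2.547, 0.01]
ft_force: [1.2, 0.1, -0.9]
grip_width: 0.413
grip_force: 45.0
ball dock-x -0.08472405677157667 [0.42321642 0.28369037 0.08746464] 67
top (434, 215, 16, 14) [ 469.2 -149. ] [38.8 33.6] 89.8
top (404, 215, 15, 14) [469.5 -70.7] [36.4 33.6] 89.8
[0.47354991 0.40160962 0.18163178] [1.83784736 2.54750442 0.00501081] [-0.88  0.29  0.16  1.61 -0.05  1.25 -0.39]
```

```bash
python3 -m inch '[[-10,-45,0,0,0,0],[-20,-90,0,0,0,0],[-30,-135,0,0,0,0],[-33,-180,0,0,0,9],[-33,-225,0,0,0,18],[-33,-270,0,0,0,27],[-33,-315,0,0,0,36],[-33,-360,0,0,0,45],[-33,-405,0,0,0,54],[-33,-450,0,0,0,63],[-33,-495,0,0,0,71.5],[-43,-530,0,0,0,71.5],[-53,-554,0,0,0,71.5],[-53,-554,0,0,0,71.5],[-53,-554,-40,0,0,71.5],[-53,-554,-80,0,0,71.5],[-53,-554,-110,0,0,71.5],[-53,-554,-126,0,0,71.5],[-53,-554,-126,0,0,71.5],[-53,-554,-126,0,0,71.5]]' && python3 -m inch '[[0,0,-2,0,0,0],[0,0,-4,0,0,0],[0,0,-5,0,0,0],[0,0,-6,0,0,0],[0,0,-6,0,0,0]]'
```

```text
time: 29.7
position: [0.4211, -0.1529, 0.0545]
tool_rot: [0.003, 3.14, 0.0]
ft_force: [-0.8, 0.1, -0.4]
grip_width: 0.409
grip_force: 45.0
time: 30.32
position: [0.4202, -0.1531, 0.0476]
tool_rot: [0.004, 3.142, 0.0]
ft_force: [0.1, 0.3, 0.5]
grip_width: 0.412
grip_force: 45.0
```

```bash
python3 -m inch '[[0,0,-1,0,0,0],[0,0,-1,0,0,0],[0,0,-1,0,0,0]]'
```

```text
time: 30.7
position: [0.4203, -0.153, 0.0476]
tool_rot: [-0.004, -3.141, -0.001]
ft_force: [-4.5, 1.8, 11.6]
grip_width: 0.413
grip_force: 45.0
```

```bash
python3 -m inch '[[0,0,0,0,0,0],[0,0,0,0,0,0],[0,0,0,0,0,0],[0,0,0,0,0,0]]' 58 && python3 -m inch '[[0,0,30,0,0,0],[0,0,70,0,0,0],[0,0,110,0,0,0],[0,0,150,0,0,0],[20,40,160,0,0,-8],[20,85,160,0,0,-17],[20,130,160,0,0,-26],[20,175,160,0,0,-26],[20,220,160,0,0,-26],[10,265,160,0,0,-26],[0,310,160,0,0,-26],[-20,355,160,0,0,-26],[-40,400,160,0,0,-26],[-60,450,160,0,0,-26],[-90,500,160,0,0,-26],[-120,550,160,0,0,-26],[-140,600,160,0,0,-26],[-140,640,160,0,0,-26],[-140,640,160,0,0,-26]]'; python3 look.py
python3 - <<'E'
from h import *
im,d,p=grab("scene"); im2,_,_=grab("top")
cv2.imwrite("pics/e.png",np.vstack([cv2.resize(im[130:320,180:420],(500,400)),cv2.resize(im2[170:275,220:470],(500,200))])[:,:,::-1])
# foot centre across: blue outline residual; pack tops in scene
W=world(p,d);z=W[...,2]
m=((z>.054)&(z<.07)&(W[...,0]>.38)&(W[...,0]<.51)&(W[...,1]>-.2)&(W[...,1]<.04)&(im.min(2)>110)).astype(np.uint8)
n,l,st,c=cv2.connectedComponentsWithStats(m)
for i in range(1,n):
    if st[i,4]>60:
        cs,_=cv2.findContours((l==i).astype(np.uint8),0,1); r=cv2.minAreaRect((plane(p,cs[0].reshape(-1,2),.062)[:,:2]*1000).astype(np.float32)); print("scene",c[i],r)
E
```

```text
time: 31.2
position: [0.4201, -0.153, 0.0465]
tool_rot: [-0.004, -3.141, -0.0]
ft_force: [0.7, -0.1, 0.2]
grip_width: 0.66
grip_force: 0.0
time: 33.58
position: [0.2785, 0.4895, 0.2057]
tool_rot: [-0.703, -3.061, 0.0]
ft_force: [-0.3, -0.5, -0.3]
grip_width: 0.67
grip_force: 0.0
ball dock-x -0.08499025383607725 [0.42303894 0.28338099 0.0884236 ] 65
top (180, 235, 17, 16) [417.8 499.9] [37.1 35.6] 81.2
top (435, 234, 16, 15) [ 419.2 -148.6] [39.2 35.6] 89.8
top (404, 215, 15, 14) [469.5 -70.6] [36.6 33.6] 89.8
top (442, 209, 15, 15) [ 483.  -168.3] [35.9 37.1] 87.1
[0.2795513  0.48747503 0.20573669] [-7.07261016e-01 -3.06059286e+00  2.45013545e-03] [-1.03  0.16 -0.07  1.71  0.01  1.27  0.01]
scene [347.84821429 248.11607143] ((472.4954833984375, -71.63776397705078), (30.504077911376953, 30.87744903564453), 0.4261249303817749)
scene [383.16107383 267.86577181] ((487.03619384765625, -169.90176391601562), (35.151710510253906, 32.520320892333984), 88.73428344726562)
scene [350.25925926 273.7037037 ] ((422.1091613769531, -151.67100524902344), (30.808914184570312, 32.72643280029297), 88.34866333007812)
```

View pics/e.png

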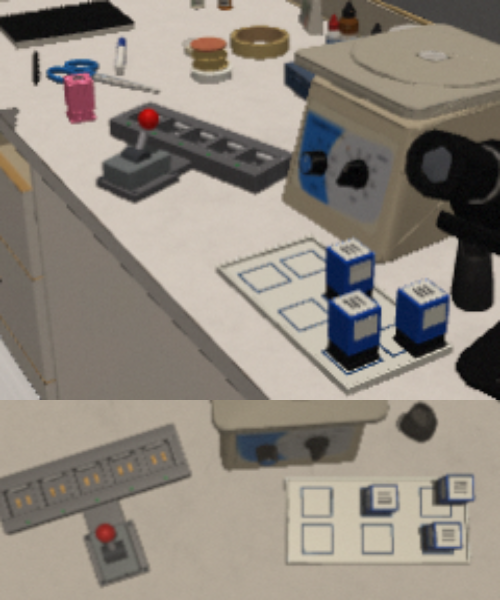

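The rear-right pack has been knocked aside. It is upright, but its centre is now at about (485, −172), off its square. I'll regrasp it and set it back on (472, −153).

```bash
python3 -m inch '[[0,-40,0,0,0,0],[30,-90,0,0,0,0],[60,-140,0,0,0,0],[80,-190,0,0,0,0],[110,-240,0,0,0,0],[130,-290,0,0,0,0],[150,-340,0,0,0,0],[160,-390,0,0,0,0],[160,-440,0,0,0,0],[160,-490,0,0,0,9],[160,-540,0,0,0,18],[170,-590,0,0,0,26],[190,-640,0,0,0,26],[205,-659,0,0,0,26],[205,-659,0,0,0,26],[205,-659,-40,0,0,26],[205,-659,-80,0,0,26],[205,-659,-120,0,0,26],[205,-659,-157,0,0,26],[205,-659,-157,0,0,26]]' 66 && python3 -m inch '[[0,0,0,0,0,0],[0,0,0,0,0,0],[0,0,0,0,0,0],[0,0,0,0,0,0],[0,0,0,0,0,0],[0,0,0,0,0,0]]' 20 30
```

```text
time: 36.22
position: [0.4818, -0.1704, 0.0474]
tool_rot: [-0.004, -3.135, -0.003]
ft_force: [-0.8, 0.5, 0.3]
grip_width: 0.755
grip_force: 0.0
time: 36.98
position: [0.4857, -0.172, 0.0503]
tool_rot: [0.004, 3.141, 0.0]
ft_force: [-1.1, 1.5, 6.2]
grip_width: 0.41
grip_force: 29.9
```

```bash
python3 -m inch '[[0,0,5,0,0,0],[0,0,10,0,0,0],[-4,6,10,0,0,0],[-9,13,10,0,0,0],[-14,19,10,0,0,0],[-14,19,10,0,0,0],[-14,19,6,0,0,0],[-14,19,3,0,0,0],[-14,19,2,0,0,0],[-14,19,2,0,0,0]]' && python3 -m inch '[[0,0,-1,0,0,0],[0,0,-2,0,0,0],[0,0,-2,0,0,0]]'
```

```text
time: 38.22
position: [0.4711, -0.1532, 0.0514]
tool_rot: [-0.004, -3.141, 0.0]
ft_force: [-0.5, 0.6, -1.7]
grip_width: 0.412
grip_force: 29.9
time: 38.6
position: [0.4713, -0.1531, 0.0503]
tool_rot: [0.004, 3.141, 0.001]
ft_force: [-2.2, 0.2, 4.3]
grip_width: 0.413
grip_force: 29.9
```

```bash
python3 -m inch '[[0,0,0,0,0,0],[0,0,0,0,0,0],[0,0,0,0,0,0],[0,0,0,0,0,0]]' 58 && python3 -m inch '[[0,0,30,0,0,0],[0,0,70,0,0,0],[0,0,110,0,0,0],[0,0,150,0,0,0],[-20,40,155,0,0,-8],[-30,85,155,0,0,-17],[-30,130,155,0,0,-26],[-30,175,155,0,0,-26],[-30,220,155,0,0,-26],[-40,265,155,0,0,-26],[-50,310,155,0,0,-26],[-70,355,155,0,0,-26],[-90,400,155,0,0,-26],[-110,450,155,0,0,-26],[-140,500,155,0,0,-26],[-170,550,155,0,0,-26],[-190,600,155,0,0,-26],[-190,640,155,0,0,-26],[-190,640,155,0,0,-26]]'; python3 look.py pics/f.png
python3 - <<'E'
from h import *
im,d,p=grab("scene")
cv2.imwrite("pics/f.png",cv2.resize(im[200:350,260:460],(800,600))[:,:,::-1])
E
```

```text
time: 39.1
position: [0.4712, -0.153, 0.0495]
tool_rot: [0.003, 3.142, 0.0]
ft_force: [-0.6, 0.4, 0.6]
grip_width: 0.655
grip_force: 0.0
time: 41.48
position: [0.2795, 0.4895, 0.2038]
tool_rot: [-0.703, -3.061, 0.0]
ft_force: [-0.2, -1.6, 0.5]
grip_width: 0.663
grip_force: 0.0
ball dock-x -0.08484515668569043 [0.42308047 0.28371543 0.08816941] 64
top (180, 235, 17, 16) [417.9 499.9] [37.1 35.6] 80.2
top (435, 234, 16, 15) [ 419.2 -148.8] [38.7 35.6] 89.8
top (434, 215, 16, 14) [ 469.2 -149. ] [38.8 33.6] 89.8
top (404, 215, 15, 14) [469.5 -70.5] [36.8 33.6] 89.8
[0.28057495 0.48747723 0.20381732] [-7.07314108e-01 -3.06066578e+00  2.28230864e-03] [-1.06  0.16 -0.04  1.72  0.01  1.27  0.02]
```

View pics/f.png

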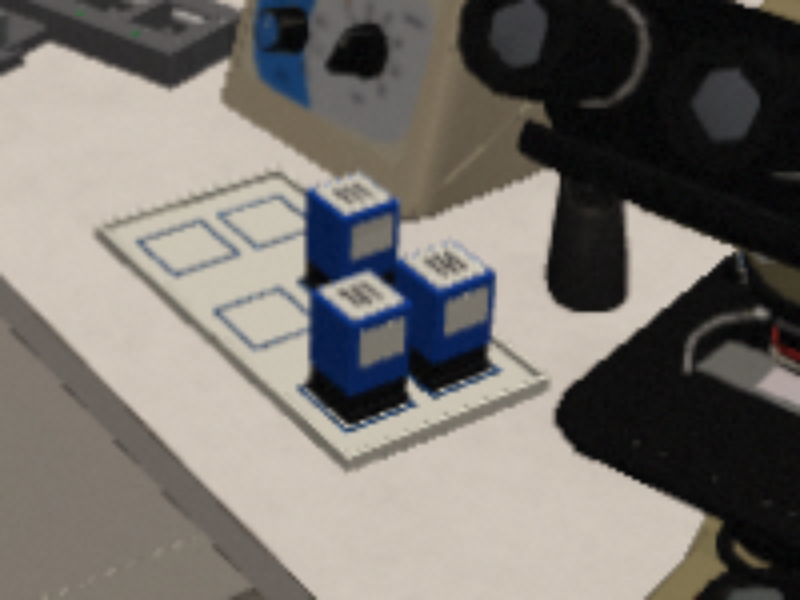

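All three packs stand upright, squared up and inside their own outlines at (358,350), (450,320) and (352,230). The dock is off and the robot is clear, so I'm handing in.

```bash
python3 -c "
from bench import ctrl
print(ctrl.close_job())"
```

```text
the job is handed in; nothing more can be done
None
```

I switched the dock off before pulling any pack, and all three packs now stand upright in their own tray squares; one was knocked aside partway and I put it back. The job is handed in, but no verdict was returned.

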